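# Mount the rotary tool in the quick-release bench holder

### The arm

A 7-joint arm with a two-finger parallel gripper is mounted at the origin on the work surface. World frame = base frame: x ahead of the robot, y to its left, z up, the work surface at z = 0. Lengths are in m, angles in rad, forces in N, time in s.
With the tool pointing down it reaches from about 0.4 to 0.875 m from the base axis. Payload 6.5 kg.
Tool frame: the origin (TCP) lies midway between the tips of the shut fingers; the grasp point (between the pads) lies 19 mm behind it (robot.pinch_z is the z of the grasp point in the tool frame, in m); z points along the fingers, y is the direction in which the jaws open and shut (so a half turn about z gives the same grasp; the last joint's range is limited). The gripper opens to 88 mm and grips with 3 to 60 N. Pads are 18 mm wide; open, the fingers measure 123 mm over their backs; the gripper's body (75 mm by 187 mm) begins 45 mm behind the grasp point.
Start: joints at [1.273, 0.536, -0.004, 1.538, 0.003, 1.067, -0.071], TCP at [0.149, -0.633, 0.239] pointing down, gripper open.
Joint ranges: [-2.7, 2.7], [-0.37, 2.16], [-1.27, 1.26], [0.24, 2.4], [-1.31, 4.45], [0.19, 1.91], [-2.76, 2.76]. Speed limits (rad/s): [2.39, 2.39, 3.14, 3.14, 3.14, 3.14, 3.14].

### API

Orientations are given as [roll, pitch, yaw] about the fixed x, y, z axes, in that order (R = Rz(yaw) Ry(pitch) Rx(roll)).
In Python, from workcell import robot, cams, ticket, spotter gives the robot as it stands. The module is installed in compiled form; this text tells all that it offers.
- The arm moves only by the shell command python3 -m jog 'ROWS' [OPENING] [FORCE]. ROWS is JSON, a list of rows, each a list of 6 numbers: the shift along the tool's x, y, z in units of 30 mm (1.0 is 30 mm), then the turn, a rotation vector about the tool's x, y, z in rad. A call has 1 to 12 rows; each row shifts and turns the commanded pose from where the row before left it, along the tool's axes as they then stand; what a row does not reach is not made up. A row lasts 1/8 s, in which the tool goes at most 62.5 mm and 10.7 degrees, less where a joint would pass 70% of its speed; a pose out of reach is approached as far as the arm can. A call is refused whole if a number of a shift passes 1 or a number of a turn 0.188, either way. A call with a gripper value outside its range is refused whole. OPENING is the closure, from 0 (fully open) to 1 (shut), set as the call begins (- or left out, the last holds). The fingers move at their own pace and stop on an object; FORCE is the grip in N (left out, the last holds). Time passes only in rows, so rows that do not move let the fingers close. It gives the time, the measured TCP pose, the force and the opening at its end, in the units of the state.
- robot.read_state(): the state, without advancing time (a new reading comes with each control period).
- cams.get_image(name): name is "scene" or "side" or "wrist"; returns (picture, depth): 400x640x3 uint8, blue, green, red; 400x640 float32, m along the optical axis (not along the pixel's ray), 0 where there is no reading.
- cams.camera_model(name): a dict with "mtx" (3x3 intrinsics, pixels), "rvec" (rotation vector, rad) and "tvec" (3), from world to camera coordinates, as OpenCV has them; the wrist camera has in their place "mount" (4x4, takes a point from camera to tool coordinates, whose origin is the TCP and whose axes are the flange's). Camera axes: x right, y down, z forward; pixel columns grow to the right and rows downward; lengths in m; the calibration is good to about 2 mm. A picture is of the moment at which its call begins: read the wrist's pose just before it. camera_model takes no time and is no camera call.
- ticket.finish_job(): hands the job in, once; it reports no verdict.
Trained networks look in the newest picture that a camera, given by its name, has taken for a name from the list of things; names that differ only in an ending like _2 or _b are one class to them, and where a whole thing is asked for, a point or a joint stands for the part that bears it (a point fixed in the world has none). Each returns a list of dicts, best first, with "conf" (0 to 1); they miss things now and then, are a little off and sometimes report something else, mostly with a low value. They report only what shows in the picture. A call takes as long as a camera call. They do not tell look-alikes from the thing itself.
- spotter.find_in(target, camera): "at" ([x, y, z] in m, in world coordinates, good to about 4 mm: the middle of the surface that is visible of it).
The state is a dict: "time": time; "qpos": joint angles; "dq": joint speeds; "joint_efforts": joint torques, N m; "eef_pos": TCP position; "eef_rot": TCP orientation; "contact_force": force on the tool from outside, world axes, zero at the start; "ft_torque": the same for the moment, N m; "gripper_width": finger opening in m.
Only numpy, scipy, OpenCV 4.12 (cv2) and the standard library are available. Lean on these libraries where they do the work, as an engineer would, in place of code of your own. Each camera call takes 0.05 s, during which the arm holds its last target.

### The job

Mount the cordless rotary tool (the one with the wide collar flange) in the bench holder for polishing: flip the holder's quick-release lever open, lower the tool gently into the holder so that its neck goes down the slotted plate with the flange behind that plate, fully home, and then flip the lever fully closed to clamp it. Leave the tool clamped there and the other things on the bench where they are.

Things in the scene. Friction and masses are not known exactly. Their poses are not given: they have to be found in the camera images.
- tool_center (a point): Rotary tool: grey round body, diameter 36 mm. This point: on its axis, at the free middle of the body, best gripped across here. x runs along the tool to the nose; the tool may roll about x. Along x: body -90 to +50 mm (black cap at the rear), flange (diameter 54) +50 to +56, neck (diameter 24) +56 to +86, collet nut and felt bob to +121. 0.3 to 0.5 kg, balanced near this point.
- tool_flange (a point): Centre of the rotary tool's aluminium flange (54 mm diameter, 6 thick), on the tool's axis, 53 mm ahead of tool_center; same axes. With the tool home this point is at seat.
- tool_nose (a point): On the rotary tool's axis, 121 mm ahead of tool_center, at the end of the felt bob; same axes.
- rest: Fixed wooden tool rest, origin under the middle of its 190 x 160 x 10 mm board. Two V-notched cross bars (tops 47 mm high) at x -73 to -57 and +25 to +37 mm make two lanes along x at y = -38 and +38 mm; the rotary tool lies level in one, the engraver in the other, axes 55 mm above the bench, noses to +x. Between the bars the fingers have room beside the body.
- holder: Aluminium bench holder, bolted down. Origin: underside of its base plate (12 mm thick, x -100 to +90, y +-50 mm); x towards the nose end, z up. At the nose end stands the slotted block (see seat), at x -70 to -45 the quick-release clamp (see jaw_mid). Between the two, x -45 to +35, a seated tool's body is free for the fingers down to the base plate.
- seat (a point): On the axis of a seated tool, 74 mm above the bench, mid-groove (holder x 48, y 0); axes as holder. Block 84 mm wide, top 90 mm high: front slotted plate (holder x 53 to 61) with a 27 mm U-slot open at the top for the neck, behind it a 10 mm groove for the flange, then a rear wall (x 35 to 43) with a 40 mm slot for the body. Mouths chamfered. Home: tool_flange here, tool x along this x.
- jaw_mid (a point): Middle of the clamp, on the seated axis (holder x -57.5 mm, 74 mm above the bench); axes as holder. Fixed jaw face at y +18.8 mm; the sliding jaw on the -y side; chamfered tops 84 mm high; a saddle between them carries the body. Gap 35.4 mm with the lever closed (too narrow for the tool), 40.8 mm open. Closing pushes the body up to 1 mm towards +y.
- lever_pivot (a point): Vertical pivot axis of the quick-release lever, on the holder's -y side (holder x -57.5, y -49.2 mm), 38 mm above the bench; axes as holder.
- lever_tip (a point): Centre of the dark steel paddle at the lever's end: 30 long, 11 thick, 24 mm tall (29 to 53 mm above the bench), 77 mm from the pivot. It turns with the lever: x from paddle towards pivot, y across the paddle to its inner (holder) face. Closed, the lever lies along the holder towards its tail (-x), its paddle beyond the base plate, free on both sides.
- lever (a joint): Quick-release cam lever, turns in a horizontal plane: 0 = fully closed (stop), 1.75 rad = fully open (stop), pointing away from the holder; opens counter-clockwise seen from above. Stays where it is left. About 3 N at the paddle moves it, somewhat more when clamping; either face can be pushed with shut fingers.
- rotary: The rotary tool as a whole (origin on its axis, 5 mm ahead of tool_center; same axes).
- engraver: Bystander: engraving tool lying in the other lane of the rest, same grey 36 mm body but no flange: it tapers to a point. Origin on its axis near mid-body. Leave it.
- spanner: Bystander: steel collet spanner 110 mm long lying flat between rest and holder.
- jar: Bystander: pale clear jar with a black lid, 58 mm diameter, 75 mm tall.
- screwdriver: Bystander: screwdriver 170 mm long, black handle.
- hammer: Bystander: small brass-headed hammer 220 mm long.
- caliper: Bystander: digital calipers 235 mm long, lying flat.
Things that resemble listed ones, but are neither listed nor needed, are in the scene too. Leave any red or turquoise look-alike of the rotary alone.

How it is judged:
On the way, in this order (a step that is already met when the one before it is completed fails the run):
1. the quick-release lever is flipped open before the tool is in the holder (value of joint lever above 1.2 rad and distance between tool_flange and seat above 0.05 m), for 0.1 s.
2. the tool is lowered home, its flange in the groove behind the slotted plate, with the lever still open (x of tool_flange in the frame of seat between -0.003 and 0.003 m and y of tool_flange in the frame of seat between -0.003 and 0.003 m and z of tool_flange in the frame of seat between -0.003 and 0.003 m and angle between the x axis of tool_flange and the x axis of seat, either way round below 0.04 rad and x of tool_nose in the frame of seat above 0.05 m and value of joint lever above 1 rad), for 0.2 s.
At the end, for the whole second after the job is handed in: The rotary tool sits in the holder, nose out through the slotted plate: its flange centre within 3 mm of the seat point along each holder axis and its axis within 0.04 rad of the holder's; the lever is closed (below 0.12 rad); the tool is at rest (x of tool_flange in the frame of seat between -0.003 and 0.003 m and y of tool_flange in the frame of seat between -0.003 and 0.003 m and z of tool_flange in the frame of seat between -0.003 and 0.003 m and angle between the x axis of tool_flange and the x axis of seat, either way round below 0.04 rad and x of tool_nose in the frame of seat above 0.05 m and value of joint lever below 0.12 rad and linear speed of rotary below 0.01 m/s); the robot touches nothing.
It fails at once if the rotary tool is dropped or slammed into the holder (distance between tool_flange and seat below 0.035 m and linear speed of rotary above 0.4 m/s).
It fails at once if a bystander (engraver, spanner, jar, screwdriver, hammer, calipers) is displaced by more than 30 mm (distance of any of engraver, spanner, jar, screwdriver, hammer, caliper from where it was at the start of the episode above 0.03 m).
It also fails if it takes over 72 s, if anything falls off the work surface, if the arm or the gripper's body presses on something with over 40 N, if the wrist force passes 120 N, or if a joint passes its speed limit or range.

## Working session

There is one attempt and no reset: what is moved stays moved. The work goes in short steps, Python scripts to look and compute and a shell command to move; the robot and the scene stay as the last step left them, time stands still between calls to the robot, and variables do not carry over. Pictures are saved under pics/ and viewed, and the job is handed in when it is done.

```bash
mkdir -p pics
cat > h.py <<'E'
import numpy as np, cv2
from workcell import robot, cams, ticket, spotter
from scipy.spatial.transform import Rotation as R
def ext(name):
    m=cams.camera_model(name)
    K=np.array(m["mtx"],float)
    if "mount" in m:
        s=robot.read_state(); T=np.eye(4); T[:3,:3]=R.from_euler('xyz',s["eef_rot"]).as_matrix(); T[:3,3]=s["eef_pos"]
        return K,T@np.array(m["mount"])
    r=cv2.Rodrigues(np.array(m["rvec"],float))[0]; t=np.array(m["tvec"],float).ravel()
    C=np.eye(4); C[:3,:3]=r.T; C[:3,3]=-r.T@t
    return K,C
def cloud(name):
    K,C=ext(name)
    im,d=cams.get_image(name)
    v,u=np.mgrid[:400,:640]
    P=np.stack([(u-K[0,2])/K[0,0]*d,(v-K[1,2])/K[1,1]*d,d],-1)
    W=P@C[:3,:3].T+C[:3,3]; W[d==0]=np.nan
    return im,d,W
E
python3 - <<'E'
from h import *
s=robot.read_state(); print(s["time"],s["eef_pos"],s["eef_rot"],robot.pinch_z)
for n in ["scene","side"]:
    im,d,W=cloud(n); cv2.imwrite(f"pics/{n}0.png",im); np.savez(f"{n}0.npz",im=im,W=W)
    K,C=ext(n); print(n,C[:3,3].round(3),C[:3,2].round(2))
    for t in ["rotary","tool_flange","tool_nose","rest","holder","lever_tip","engraver"]:
        print(t,[(np.round(o["at"],3).tolist(),round(o["conf"],2)) for o in spotter.find_in(t,n)][:4])
print(robot.read_state()["time"])
E
```

```text
0.0 [ 0.1491619  -0.63201621  0.2378348 ] [-3.13986205e+00  1.65207017e-04  2.31897866e-01] -0.0187
scene [ 1.347 -0.932  0.954] [-0.52  0.64 -0.57]
rotary [([0.559, 0.258, 0.073], 0.71), ([0.788, -0.188, 0.037], 0.58), ([0.333, 0.6, 0.038], 0.46)]
tool_flange [([0.79, -0.193, 0.032], 0.91), ([0.56, 0.258, 0.066], 0.5), ([0.337, 0.604, 0.035], 0.45)]
tool_nose [([0.557, 0.256, 0.068], 0.69), ([0.789, -0.194, 0.035], 0.68), ([0.337, 0.6, 0.038], 0.5), ([0.484, -0.138, 0.033], 0.45)]
rest [([0.542, 0.211, 0.012], 0.76)]
holder [([0.482, -0.14, 0.033], 0.81)]
lever_tip [([0.549, 0.062, 0.006], 0.37)]
engraver [([0.482, 0.234, 0.063], 0.46)]
side [0.374 1.155 0.775] [ 0.12 -0.84 -0.53]
rotary [([0.776, -0.174, 0.033], 0.84), ([0.34, 0.592, 0.038], 0.61)]
tool_flange [([0.544, 0.308, 0.067], 0.92), ([0.342, 0.594, 0.033], 0.89), ([0.778, -0.169, 0.036], 0.68), ([0.466, -0.07, 0.04], 0.62)]
tool_nose [([0.337, 0.596, 0.035], 0.68), ([0.542, 0.306, 0.07], 0.62), ([0.782, -0.166, 0.035], 0.6), ([0.498, -0.213, 0.045], 0.31)]
rest [([0.508, 0.309, 0.01], 0.93), ([0.544, 0.312, 0.072], 0.42)]
holder [([0.465, -0.07, 0.042], 0.96)]
lever_tip [([0.499, -0.218, 0.048], 0.51), ([0.748, 0.064, 0.045], 0.29)]
engraver [([0.467, 0.278, 0.065], 0.64)]
0.8
```

View pics/scene0.png

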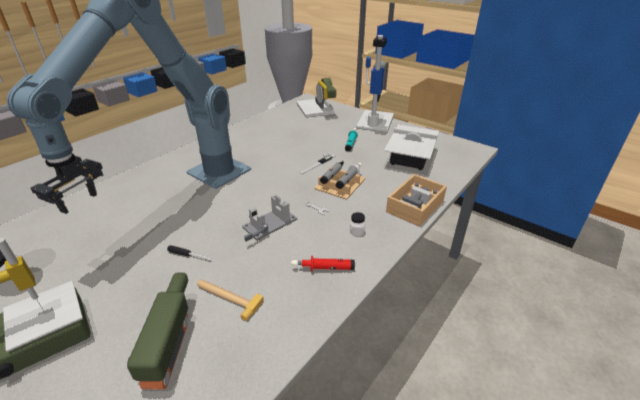

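View pics/side0.png

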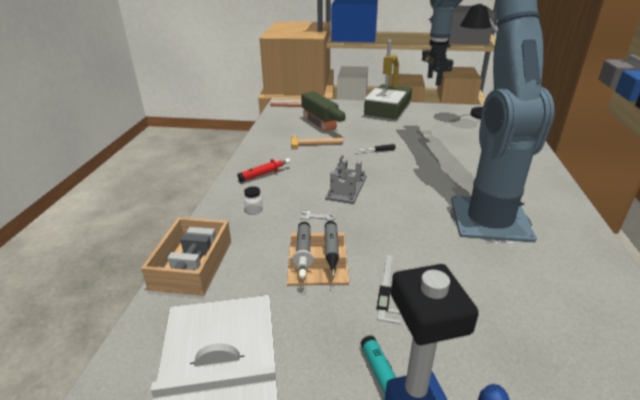

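Run:
```python
from h import *
a=np.load("scene0.npz")["im"]; b=np.load("side0.npz")["im"]
c1=cv2.resize(a[150:250,230:380],(750,500),interpolation=cv2.INTER_CUBIC); cv2.imwrite("pics/c1.png",c1)
c2=cv2.resize(b[140:300,270:390],(450,600),interpolation=cv2.INTER_CUBIC); cv2.imwrite("pics/c2.png",c2)
```

```text
(no output)
```

View pics/c1.png

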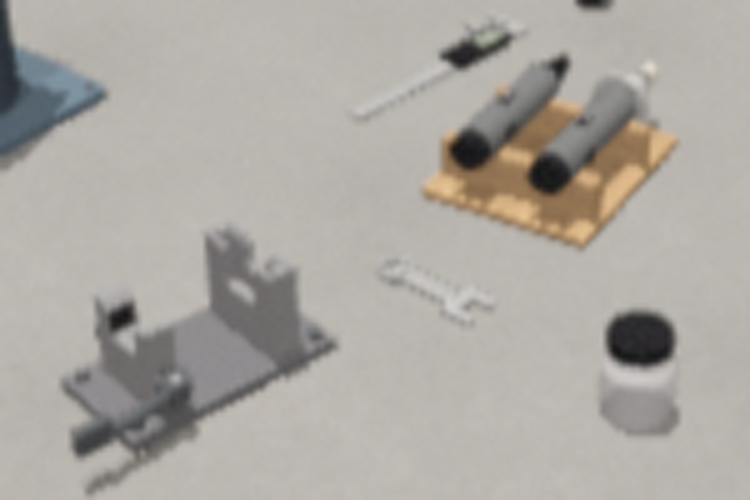

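View pics/c2.png

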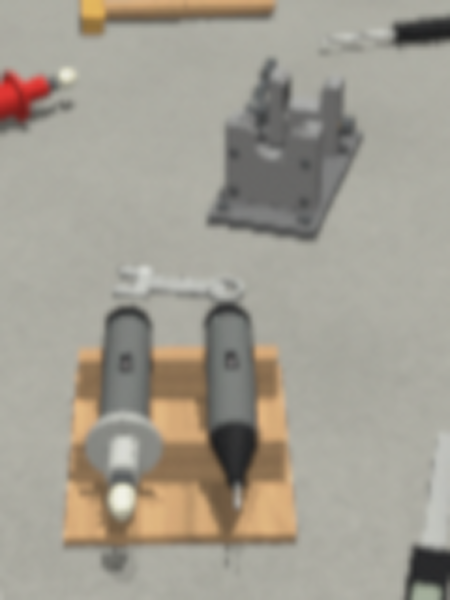

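Candidates: grey with flange on the rest, scene (350,175) / side (303,258); grey tapering engraver, scene (328,172); red, scene (330,264); turquoise, scene (351,140). The grey one with the wide flange in the crop is the tool. The holder's nose end points toward world +y, and the closed lever is on its +x side. I'll move over the holder for a wrist view.

```bash
python3 -m jog '[[1,-1,-0.3,0,0,0],[1,-1,-0.3,0,0,0],[1,-1,-0.3,0,0,0],[1,-1,-0.3,0,0,0],[1,-1,-0.3,0,0,0],[1,-1,-0.3,0,0,0],[1,-1,-0.3,0,0,0],[1,-1,0,0,0,0],[1,-1,0,0,0,0],[1,-1,0,0,0,0],[1,-1,0,0,0,0],[1,-1,0,0,0,0]]' 1 20
python3 -m jog '[[0.8,-1,0,0,0,0],[0.7,-0.7,0,0,0,0],[0,0,0,0,0,0],[0,0,0,0,0,0]]'
cat > snap.py <<'E'
import sys
from h import *
k=sys.argv[1]
s=robot.read_state(); print(round(s["time"],2),s["eef_pos"].round(4) if hasattr(s["eef_pos"],"round") else s["eef_pos"],np.round(s["eef_rot"],4),s["gripper_width"])
im,d,W=cloud("wrist"); cv2.imwrite(f"pics/w{k}.png",im); np.savez(f"w{k}.npz",im=im,W=W,d=d)
E
python3 snap.py 1
```

```text
time: 2.3
eef_pos: [0.4176, -0.1984, 0.302]
eef_rot: [3.141, -0.0, 0.232]
contact_force: [0.6, -0.9, -0.8]
gripper_width: 0.0004
time: 2.8
eef_pos: [0.4486, -0.1404, 0.3017]
eef_rot: [3.141, 0.0, 0.231]
contact_force: [0.2, 0.3, 0.2]
gripper_width: 0.0005
2.8 [ 0.4486 -0.1404  0.3017] [3.1412e+00 5.0000e-04 2.3090e-01] 0.0004701871709874406
```

View pics/w1.png

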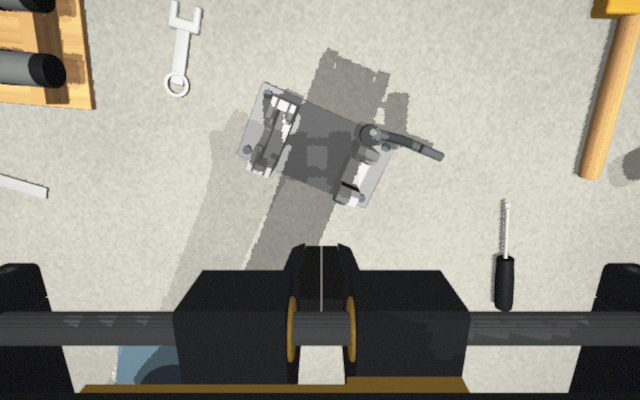

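The wrist picture shows the holder with the slotted block at (270,140), the clamp at (355,180) and the lever from (370,132) to its paddle at (430,152).

Run:
```python
from h import *
z=np.load("w1.npz"); W=z["W"].reshape(-1,3); 
m=np.isfinite(W[:,2])&(abs(W[:,0]-0.5)<0.17)&(abs(W[:,1]+0.12)<0.17)
W=W[m]; print("bench z",np.median(W[W[:,2]<0.006,2]))
def rect(lo,hi,c=None,r=1):
    p=W[(W[:,2]>lo)&(W[:,2]<hi)]
    if c is not None: p=p[np.hypot(*(p[:,:2]-c).T)<r]
    b=cv2.minAreaRect((p[:,:2]*1000).astype(np.float32)); print(lo,hi,len(p),np.round(b[0],1),np.round(b[1],1),round(b[2],2)); return p
rect(0.008,0.016); rect(0.087,0.094); rect(0.08,0.087); p=rect(0.045,0.06)
p=rect(0.008,0.2)
# raster
s=1.0/1000
x0,y0=0.35,-0.28
H=np.zeros((300,300),np.float32)
i=((W[:,0]-x0)/s).astype(int);j=((W[:,1]-y0)/s).astype(int);k=(i>=0)&(i<300)&(j>=0)&(j<300)
np.maximum.at(H,(i[k],j[k]),W[k,2])
v=cv2.applyColorMap(np.clip(H*1000*2.5,0,255).astype(np.uint8),cv2.COLORMAP_JET)
cv2.imwrite("pics/h1.png",cv2.resize(v,(600,600),interpolation=cv2.INTER_NEAREST))
```

```text
bench z 0.0014006669033070906
0.008 0.016 7016 [480.9 -77.8] [311.9 127.2] 69.98
0.087 0.094 786 [ 463.3 -128.9] [129.9  83.9] 79.76
0.08 0.087 811 [ 463.7 -129.7] [130.5  83. ] 79.83
0.045 0.06 2004 [ 458.7 -173.1] [207.7 105.8] 84.49
0.008 0.2 12105 [480.7 -98.4] [343.8 134.6] 73.58
```

View pics/h1.png

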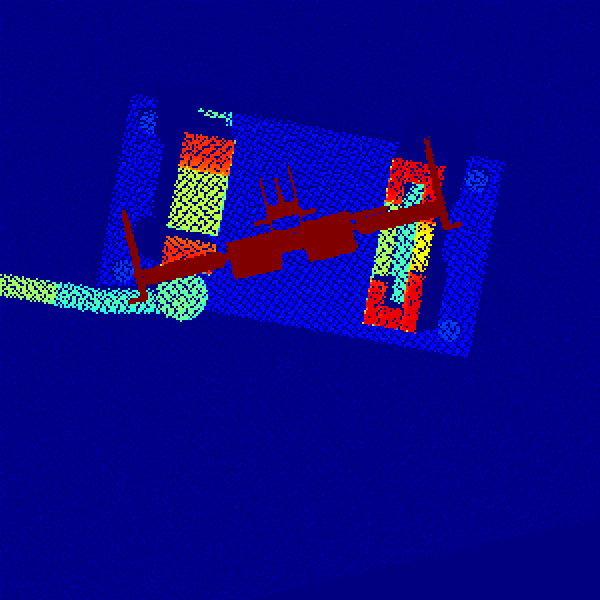

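```bash
cat > fit.py <<'E'
from h import *
from scipy.optimize import minimize
from scipy.spatial import cKDTree
def holderfit(W,c0=(0.475,-0.12)):
    W=W.reshape(-1,3); m=np.isfinite(W[:,2])&(np.hypot(W[:,0]-c0[0],W[:,1]-c0[1])<0.16)&(W[:,2]<0.1); W=W[m]
    zb=np.median(W[W[:,2]<0.006,2]); W=W-[0,0,zb]
    pl=W[(W[:,2]>0.009)&(W[:,2]<0.0145)][:,:2]
    bt=W[(W[:,2]>0.0875)&(W[:,2]<0.093)][:,:2]
    ct=W[(W[:,2]>0.081)&(W[:,2]<0.0865)][:,:2]
    return zb,pl,bt,ct
if __name__=="__main__":
    import sys
    W=np.load(sys.argv[1])["W"]
    zb,pl,bt,ct=holderfit(W)
    print(zb,len(pl),len(bt),len(ct))
    for p in (pl,bt,ct):
        b=cv2.minAreaRect((p*1000).astype(np.float32)); print(np.round(b[0],1),np.round(b[1],1),round(b[2],2))
        # rotated percentile bounding
    yaw=None
    def ext_(p,a):
        u=np.array([np.cos(a),np.sin(a)]);v=np.array([-u[1],u[0]]);return p@u,p@v
    # yaw by minimising extents of block top
    A=np.radians(np.arange(60,100,0.1)); 
    for n,p in (("pl",pl),("bt",bt)):
        f=[np.subtract(*np.percentile(ext_(p,a)[0],[99.7,0.3]))+np.subtract(*np.percentile(ext_(p,a)[1],[99.7,0.3])) for a in A]
        a=A[int(np.argmin(f))]; x,y=ext_(p,a); q=np.percentile(x,[.3,99.7]),np.percentile(y,[.3,99.7])
        print(n,np.degrees(a).round(2),a.round(4),q[0].round(4),q[1].round(4),[np.diff(i).round(4) for i in q])
        c=np.array([q[0].mean(),q[1].mean()]);u=np.array([np.cos(a),np.sin(a)]);v=np.array([-u[1],u[0]]); print(" centre",(c[0]*u+c[1]*v).round(4))
E
python3 fit.py w1.npz
```

```text
0.0014000339230323955 6793 666 740
[ 462.8 -129.9] [190.2 100.3] 79.59
[472.5 -77.9] [26.1 83.9] 79.77
[ 463.1 -129.6] [130.6  83.9] 79.72
pl 79.7 1.391 [-0.1396  0.0493] [-0.5284 -0.4291] [array([0.1889]), array([0.0993])]
 centre [ 0.463 -0.13 ]
bt 79.7 1.391 [-0.0051  0.0208] [-0.5208 -0.4369] [array([0.0259]), array([0.0838])]
 centre [ 0.4725 -0.0779]
```

Run:
```python
from h import *
W=np.load("w1.npz")["W"].reshape(-1,3); W=W[np.isfinite(W[:,2])]
a=1.390;u=np.array([np.cos(a),np.sin(a)]);v=np.array([-u[1],u[0]]);S=np.array([.4725,-.0779]);O=S-.048*u
h=np.c_[(W[:,:2]-O)@u,(W[:,:2]-O)@v,W[:,2]-.0014]
for x in np.arange(-.16,-.09,.005):
    p=h[(abs(h[:,0]-x)<.0025)&(h[:,1]<-.02)&(h[:,1]>-.09)&(h[:,2]>.028)&(h[:,2]<.08)]
    if len(p): print(x.round(3),len(p),p[:,1].min().round(4),p[:,1].max().round(4),np.median(p[:,2]).round(4))
piv=O-.0575*u-.0492*v; print("pivot",piv,"tip",piv-.077*u)
```

```text
-0.15 4 -0.0603 -0.0514 0.0518
-0.145 34 -0.0609 -0.0504 0.0526
-0.14 39 -0.0611 -0.0501 0.0526
-0.135 37 -0.0608 -0.0503 0.0528
-0.13 41 -0.0609 -0.05 0.0525
-0.125 37 -0.0606 -0.0496 0.0527
-0.12 62 -0.0609 -0.0497 0.0483
-0.115 41 -0.0611 -0.0493 0.0432
-0.11 41 -0.0607 -0.0495 0.0431
-0.105 40 -0.0609 -0.0491 0.0428
-0.1 40 -0.0605 -0.0489 0.0431
-0.095 41 -0.0606 -0.0485 0.0428
-0.09 41 -0.0597 -0.0476 0.0433
pivot [ 0.50192781 -0.19052723] tip [ 0.48808221 -0.2662722 ]
```

```bash
python3 -m jog '[[-0.1,1,0.5,0,0,0.137],[-0.1,1,1,0,0,0.137],[-0.1,1,1,0,0,0.137],[0,0,1,0,0,0],[0,0,1,0,0,0],[0,0,1,0,0,0],[0,0,1,0,0,0],[0,0,0,0,0,0]]' 1 20
python3 - <<'E'
from h import *
s=robot.read_state();p=s["eef_pos"];y=s["eef_rot"][2]
t=np.array([.4644,-.2617,.036]);d=t-p;c,sn=np.cos(y),np.sin(y)
print((np.array([c*d[0]+sn*d[1],sn*d[0]-c*d[1],-d[2]])/.03).round(3), "yaw turn(tool z)",round(y+0.18,3))
E
```

```text
time: 3.85
eef_pos: [0.4465, -0.2299, 0.1052]
eef_rot: [-3.141, 0.004, -0.181]
contact_force: [-0.2, 0.7, 0.5]
gripper_width: 0.0004
[0.779 0.936 2.305] yaw turn(tool z) -0.001
```

```bash
python3 -m jog '[[0.4,0.95,0,0,0,0],[0.35,0,0.5,0,0,0],[0,0,0.9,0,0,0],[0,0,0.9,0,0,0],[0,0,0,0,0,0],[0,0,0,0,0,0]]'
python3 snap.py 2
```

```text
time: 4.6
eef_pos: [0.4665, -0.2623, 0.0392]
eef_rot: [3.141, -0.002, -0.18]
contact_force: [0.4, -0.1, 0.0]
gripper_width: 0.0003
4.6 [ 0.4665 -0.2623  0.0392] [ 3.1408e+00 -1.9000e-03 -1.7980e-01] 0.0002986119415690511
```

View pics/w2.png

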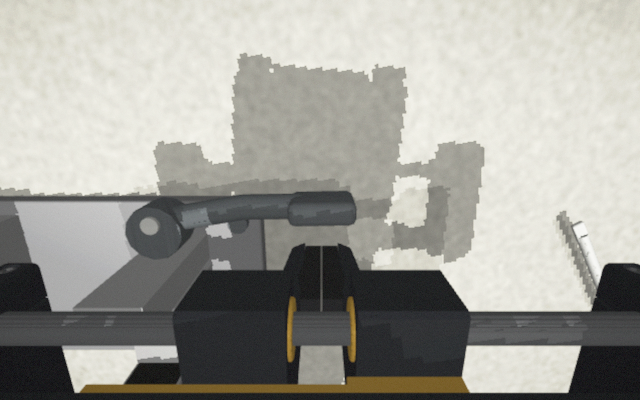

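The shut fingers at (322,265) stand just behind the paddle at (322,208), on its inner side. Now I'll push it around.

```bash
python3 -m jog '[[0.35,0,0.1,0,0,0],[0.39,0.02,0,0,0,-0.15],[0.39,0.02,0,0,0,-0.15],[0.39,0.02,0,0,0,-0.15],[0.39,0.02,0,0,0,-0.15]]'
python3 -m jog '[[0.39,0.02,0,0,0,-0.15],[0.39,0.02,0,0,0,-0.15],[0.39,0.02,0,0,0,-0.15],[0.39,0.02,0,0,0,-0.15],[0,0,0,0,0,0]]'
python3 snap.py 3
```

```text
time: 5.28
eef_pos: [0.5224, -0.2651, 0.0351]
eef_rot: [3.14, 0.001, 0.424]
contact_force: [-3.1, -1.5, 0.1]
gripper_width: 0.0001
time: 5.9
eef_pos: [0.5617, -0.2383, 0.0352]
eef_rot: [3.14, -0.0, 1.019]
contact_force: [0.1, -0.0, 0.6]
gripper_width: 0.0009
5.9 [ 0.5617 -0.2383  0.0352] [ 3.1399e+00 -3.0000e-04  1.0194e+00] 0.0008515388740344819
```

View pics/w3.png

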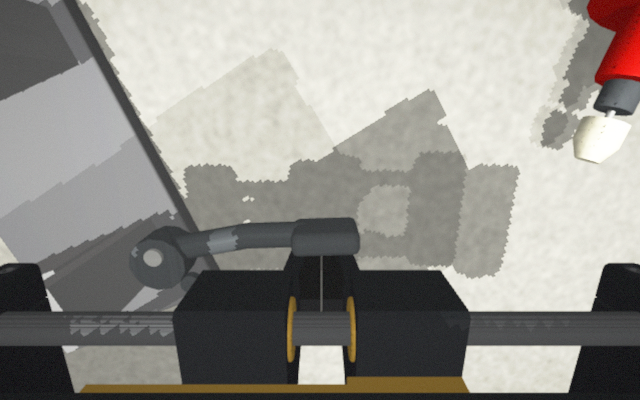

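```bash
python3 -m jog '[[0.39,0.02,0,0,0,-0.15],[0.39,0.02,0,0,0,-0.15],[0.39,0.02,0,0,0,-0.15],[0.39,0.02,0,0,0,-0.14],[0,0,0,0,0,0]]'
python3 snap.py 4
```

```text
time: 6.58
eef_pos: [0.5773, -0.2019, 0.0351]
eef_rot: [-3.141, 0.008, 1.604]
contact_force: [0.4, -13.3, -0.7]
gripper_width: 0.0005
6.58 [ 0.5773 -0.2019  0.0351] [-3.1413  0.0083  1.6044] 0.0004783674341684732
```

View pics/w4.png

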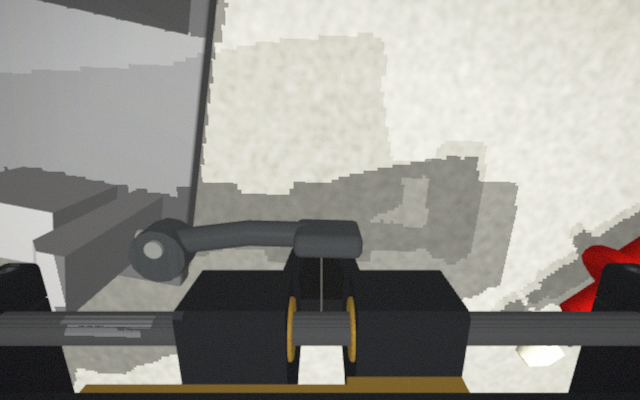

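```bash
python3 -m jog '[[-0.7,0,0,0,0,0],[-0.3,0,-0.5,0,0,0],[0,0,-1,0,0,0],[0,0,-1,0,0,0],[0,0,-1,0,0,0],[0,0,-1,0,0,0],[0.5,0,-1,0,0,0],[1,0,-1,0,0,0],[1,0,-1,0,0,0],[1,0,-1,0,0,0],[1,-0.3,0,0,0,0],[1,-0.3,0,0,0,0]]' 0
python3 -m jog '[[1,0,0,0,0,0],[1,0,0,0,0,0],[1,0,0,0,0,0],[1,0,0,0,0,0],[1,0,0,0,0,0],[1,0,0,0,0,0],[0.7,0,0,0,0,0],[0.3,0,0,0,0,0],[0,0,0,0,0,0],[0,0,0,0,0,0]]'
python3 snap.py 5; python3 -c "
from h import *
print(np.round(robot.read_state()['qpos'],3)); print(np.round(cams.camera_model('wrist')['mount'],3))"
```

```text
time: 8.12
eef_pos: [0.5537, -0.0585, 0.2912]
eef_rot: [3.14, -0.0, 1.61]
contact_force: [0.5, 0.1, -0.6]
gripper_width: 0.088
time: 9.38
eef_pos: [0.5458, 0.1481, 0.2898]
eef_rot: [-3.142, 0.001, 1.609]
contact_force: [0.1, -0.3, -0.2]
gripper_width: 0.0882
9.38 [0.5458 0.1481 0.2898] [-3.1416e+00  6.0000e-04  1.6092e+00] 0.08822770858915738
[ 0.288  0.472 -0.855  1.674  0.382  1.173 -0.626]
[[-0.    -0.956 -0.294  0.076]
 [ 1.    -0.    -0.    -0.   ]
 [ 0.    -0.294  0.956 -0.147]
 [ 0.     0.     0.     1.   ]]
```

View pics/w5.png

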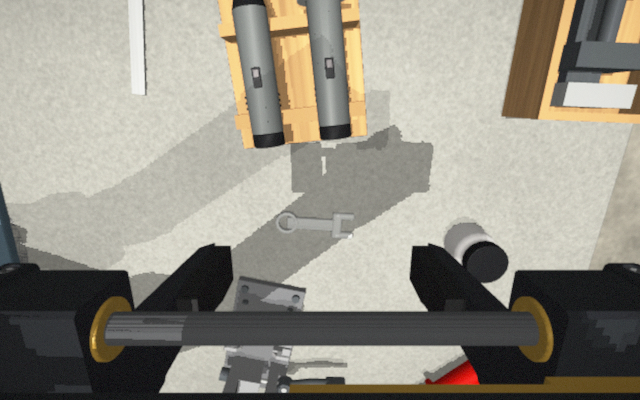

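```bash
python3 -m jog '[[1,0,0,0,0,0],[1,0,0,0,0,0],[1,0,0,0,0,0],[0.8,0,0,0,0,0],[0.2,0,0,0,0,0],[0,0,0,0,0,0],[0,0,0,0,0,0]]'
python3 snap.py 6
```

```text
time: 10.3
eef_pos: [0.5414, 0.2676, 0.2896]
eef_rot: [-3.142, 0.001, 1.609]
contact_force: [0.4, -1.2, 0.9]
gripper_width: 0.0882
10.3 [0.5414 0.2676 0.2896] [-3.1416e+00  9.0000e-04  1.6089e+00] 0.08816040648440367
```

View pics/w6.png

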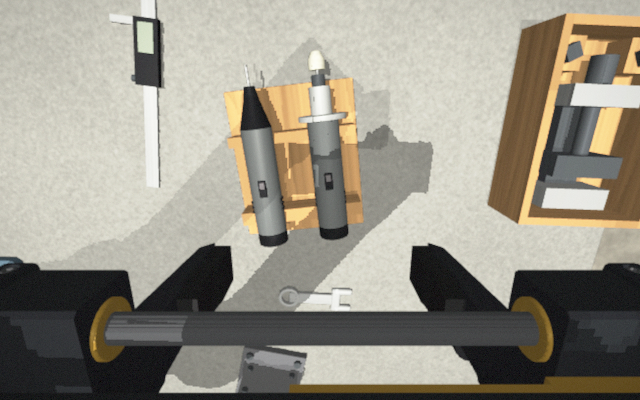

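The flanged rotary tool is at (325,170), with its flange at (323,118) and felt bob at (317,62). The engraver at (262,170) tapers and has no flange.

```bash
cat > tool.py <<'E'
import sys
from h import *
from scipy.optimize import least_squares
def run(f,box,zb=None,zmin=.02,guess=None):
    D=np.load(f); W=D["W"]; P=W.reshape(-1,3); P=P[np.isfinite(P[:,2])]
    if zb is None: zb=np.median(P[(P[:,2]<.006)&(P[:,2]>-.006),2])
    P=P-[0,0,zb]; print("zb",round(zb,4))
    return P
if __name__=="__main__":
    P=run("w6.npz",None)
    # in tool frame-ish: rows of image region
    D=np.load("w6.npz"); W=D["W"]-[0,0,.0014]
    R0=W[50:245,295:350].reshape(-1,3); R0=R0[np.isfinite(R0[:,2])&(R0[:,2]>.045)&(R0[:,2]<.09)]
    # body pixels: rows 130..215
    B=W[128:220,300:350].reshape(-1,3); B=B[np.isfinite(B[:,2])&(B[:,2]>.057)]
    def res(p):
        c=np.array([p[0],.27,p[1]]); d=np.array([p[2],1,p[3]]); d/=np.linalg.norm(d)
        q=B-c; return np.linalg.norm(q-np.outer(q@d,d),axis=1)-.018
    s=least_squares(res,[.54,.055,0,0],loss="soft_l1",f_scale=.001); p=s.x
    print("axis at y=.27:",p[:2].round(4),"heading",round(np.pi/2-np.arctan(p[2]),4),"tilt",p[3].round(4),"rms",np.sqrt(np.mean(res(p)**2)).round(5),len(B))
    c=np.array([p[0],.27,p[1]]); d=np.array([p[2],1,p[3]]); d/=np.linalg.norm(d)
    q=R0-c; t=q@d; r=np.linalg.norm(q-np.outer(t,d),axis=1)
    for a in np.arange(-.11,.14,.004):
        m=abs(t-a)<.002
        if m.sum()>2: print(a.round(3),m.sum(),np.percentile(r[m],95).round(4),end=" | ")
    fl=(r>.022)&(r<.03); print("\nflange t",np.percentile(t[fl],[2,25,50,75,98]).round(4),fl.sum())
    print("t range",np.percentile(t[r<.02],[.2,99.8]).round(4))
E
python3 tool.py
```

```text
zb 0.0015
axis at y=.27: [0.5476 0.0547] heading 1.7163 tilt -0.0017 rms 0.00072 2802
-0.086 27 0.0184 | -0.082 88 0.0188 | -0.078 86 0.0187 | -0.074 91 0.0189 | -0.07 88 0.0189 | -0.066 116 0.0388 | -0.062 172 0.0434 | -0.058 167 0.0432 | -0.054 176 0.0423 | -0.05 161 0.0416 | -0.046 93 0.019 | -0.042 104 0.019 | -0.038 100 0.0192 | -0.034 96 0.0189 | -0.03 107 0.019 | -0.026 101 0.0188 | -0.022 97 0.0193 | -0.018 103 0.0194 | -0.014 101 0.02 | -0.01 104 0.0209 | -0.006 106 0.0205 | -0.002 98 0.0193 | 0.002 112 0.0191 | 0.006 105 0.019 | 0.01 109 0.0189 | 0.014 108 0.0189 | 0.018 114 0.0189 | 0.022 109 0.0194 | 0.026 114 0.0188 | 0.03 116 0.0189 | 0.034 179 0.0316 | 0.038 203 0.0315 | 0.042 199 0.0313 | 0.046 136 0.0286 | 0.05 120 0.0189 | 0.054 136 0.0278 | 0.058 217 0.0278 | 0.062 83 0.0131 | 0.066 79 0.0129 | 0.07 82 0.013 | 0.074 87 0.0129 | 0.078 83 0.0128 | 0.082 87 0.0132 | 0.086 82 0.0131 | 0.09 64 0.0127 | 0.094 55 0.0087 | 0.098 54 0.0085 | 0.102 27 0.0086 | 0.106 42 0.0099 | 0.11 69 0.0103 | 0.114 65 0.0102 | 0.118 62 0.0098 | 0.122 46 0.0079 | 0.126 9 0.0066 | 
flange t [-0.0637  0.0348  0.0542  0.0572  0.0599] 554
t range [-0.0849  0.1239]
```

```bash
python3 -m jog '[[0,0,0.5,0,0,-0.107],[0.17,0.22,1,0,0,0],[0,0,1,0,0,0],[0,0,1,0,0,0],[0,0,1,0,0,0],[0,0,1,0,0,0],[0,0,0.5,0,0,0],[0,0,0,0,0,0],[0,0,0,0,0,0]]' 0.35 40
python3 snap.py 7
cat > go.py <<'E'
import sys
from h import *
x,y,z,yaw=map(float,sys.argv[1:5])
s=robot.read_state();p=s["eef_pos"];Rm=R.from_euler('xyz',s["eef_rot"])
T=R.from_euler('xyz',[np.pi,0,yaw])
print("shift units",(Rm.inv().apply(np.array([x,y,z])-p)/.03).round(3),"rot",(Rm.inv()*T).as_rotvec().round(4))
E
python3 go.py .5471 .2737 .036 1.7163
```

```text
time: 11.48
eef_pos: [0.5473, 0.2756, 0.1109]
eef_rot: [3.14, -0.001, 1.718]
contact_force: [0.5, -0.2, 0.9]
gripper_width: 0.0573
11.47 [0.5473 0.2756 0.1109] [ 3.1400e+00 -7.0000e-04  1.7176e+00] 0.057275030802601025
shift units [-0.064 -0.025  2.501] rot [ 0.0019 -0.0008  0.0013]
```

View pics/w7.png

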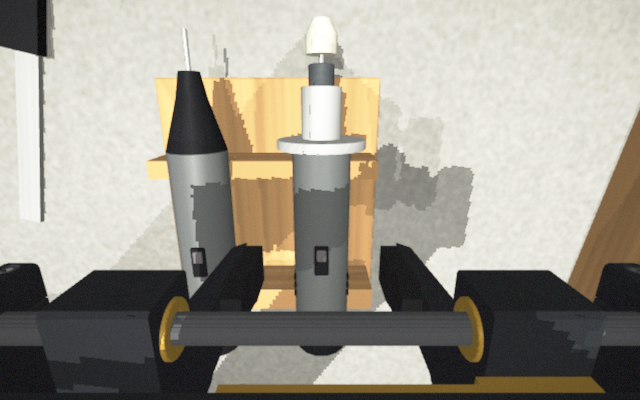

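```bash
python3 -m jog '[[-0.06,0,0.8,0,0,0],[0,0,0.8,0,0,0],[0,0,0.6,0,0,0],[0,0,0.3,0,0,0],[0,0,0,0,0,0],[0,0,0,0,0,0]]' 0.4
python3 go.py .5471 .2737 .036 1.7163
```

```text
time: 12.28
eef_pos: [0.5473, 0.2738, 0.0353]
eef_rot: [3.141, -0.001, 1.718]
contact_force: [0.0, 0.4, 0.1]
gripper_width: 0.0525
shift units [-0.004 -0.007 -0.022] rot [ 0.0009 -0.0006  0.0016]
```

```bash
python3 -m jog '[[0,0,0,0,0,0],[0,0,0,0,0,0],[0,0,0,0,0,0],[0,0,0,0,0,0],[0,0,0,0,0,0]]' 1 40
python3 -m jog '[[0,0,-0.2,0,0,0],[0,0,-0.5,0,0,0],[0,0,-0.8,0,0,0],[0,0,-1,0,0,0],[0,0,-1,0,0,0],[0,0,-1,0,0,0],[0,0,-0.5,0,0,0],[0,0,0,0,0,0],[0,0,0,0,0,0]]'
python3 snap.py 8
```

```text
time: 12.9
eef_pos: [0.5478, 0.2736, 0.0352]
eef_rot: [3.14, -0.0, 1.718]
contact_force: [3.1, -0.5, 3.1]
gripper_width: 0.0344
time: 14.02
eef_pos: [0.5463, 0.2728, 0.1837]
eef_rot: [-3.14, 0.001, 1.718]
contact_force: [-0.2, 0.1, -4.1]
gripper_width: 0.0346
14.03 [0.5463 0.2728 0.1837] [-3.1399e+00  9.0000e-04  1.7179e+00] 0.034601691136263116
```

View pics/w8.png

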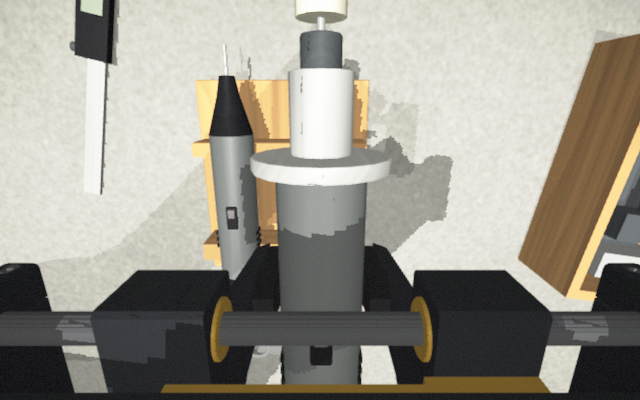

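The tool is held level and centred, with its flange at (320,165). Now I'll measure its pose in the hand.

```bash
cat > hand.py <<'E'
import sys
from h import *
from scipy.optimize import least_squares
M=np.array(cams.camera_model("wrist")["mount"])
def tf(f):
    D=np.load(f); d=D["d"]; K=np.array(cams.camera_model("wrist")["mtx"]); v,u=np.mgrid[:400,:640]
    P=np.stack([(u-K[0,2])/K[0,0]*d,(v-K[1,2])/K[1,1]*d,d],-1); P=P@M[:3,:3].T+M[:3,3]; P[d==0]=np.nan; return P
P=tf(sys.argv[1])
A=P[:265].reshape(-1,3); A=A[np.isfinite(A[:,0])]
A=A[(abs(A[:,1])<.032)&(A[:,2]>-.055)&(A[:,2]<.0)&(A[:,0]>.02)&(A[:,0]<.14)]
B=A[(A[:,0]<.046)&(A[:,2]<-.018)&(abs(A[:,1])<.018)]
def res(p):
    c=np.array([0,p[0],p[1]]); d=np.array([1,p[2],p[3]]); d/=np.linalg.norm(d); q=B-c; return np.linalg.norm(q-np.outer(q@d,d),axis=1)-.018
p=least_squares(res,[0,-.019,0,0],loss="soft_l1",f_scale=.001).x
print("body: y0,z0",p[:2].round(4),"slopes",p[2:].round(4),len(B))
# with neck, joint fit
N=A[(A[:,0]>.06)&(A[:,0]<.082)&(abs(A[:,1])<.013)&(A[:,2]<-.018)]
def res2(p):
    c=np.array([0,p[0],p[1]]); d=np.array([1,p[2],p[3]]); d/=np.linalg.norm(d)
    f=lambda X,r:(np.linalg.norm((X-c)-np.outer((X-c)@d,d),axis=1)-r)
    return np.r_[f(B,.018),f(N,.012)]
p=least_squares(res2,p,loss="soft_l1",f_scale=.001).x
print("joint:",p.round(4),len(N), np.abs(res2(p)).mean().round(5))
c=np.array([0,p[0],p[1]]); d=np.array([1,p[2],p[3]]); d/=np.linalg.norm(d);q=A-c;t=q@d;r=np.linalg.norm(q-np.outer(t,d),axis=1)
f=(r>.021)&(r<.029); print("flange t",np.percentile(t[f],[1,10,50,90,99]).round(4),"yspan",A[f][:,1].min().round(4),A[f][:,1].max().round(4))
E
python3 hand.py w8.npz
```

```text
body: y0,z0 [-0.0003 -0.0206] slopes [-0.0009  0.0019] 5869
joint: [-0.0003 -0.0206 -0.      0.0023] 4228 0.0004
flange t [0.0509 0.0517 0.0548 0.0566 0.0568] yspan -0.027 0.0265
```

```bash
python3 -m jog '[[-0.5,-0.2,0,0,0,0],[-1,-0.4,0,0,0,0],[-1,-0.4,0,0,0,0],[-1,-0.4,0,0,0,0],[-1,-0.4,0,0,0,0],[-1,-0.4,0,0,0,0],[-1,-0.4,0,0,0,0],[-1,-0.4,0,0,0,0],[-1,-0.4,0,0,0,0],[-1,-0.4,0,0,0,0],[-0.7,-0.2,0,0,0,0],[0,0,0,0,0,0.11]]'
python3 -m jog '[[0,0,0,0,0,0.11],[0,0,0,0,0,0.108],[0,0,0,0,0,0],[0,0,0,0,0,0]]'
python3 go.py .4631 -.1309 .16 1.390
```

```text
time: 15.58
eef_pos: [0.4715, -0.0501, 0.1839]
eef_rot: [-3.139, 0.001, 1.601]
contact_force: [-0.6, 0.2, -4.4]
gripper_width: 0.0345
time: 16.08
eef_pos: [0.4726, -0.0473, 0.1845]
eef_rot: [-3.141, 0.0, 1.392]
contact_force: [-0.2, -0.3, -3.7]
gripper_width: 0.0346
shift units [-2.799  0.187  0.817] rot [-0.0006  0.0003  0.0016]
```

```bash
python3 -m jog '[[-0.8,0.1,0,0,0,0],[-1,0.09,0,0,0,0],[-0.7,0,0.3,0,0,0],[-0.3,0,0.4,0,0,0],[0,0,0.1,0,0,0],[0,0,0,0,0,0],[0,0,0,0,0,0]]'
python3 snap.py 9; python3 hand.py w9.npz
```

```text
time: 16.95
eef_pos: [0.4639, -0.1295, 0.161]
eef_rot: [3.141, -0.0, 1.392]
contact_force: [1.4, 0.2, -2.9]
gripper_width: 0.0348
16.95 [ 0.4639 -0.1295  0.161 ] [ 3.1411e+00 -4.0000e-04  1.3916e+00] 0.03479195412390228
body: y0,z0 [-0.0005 -0.0207] slopes [0.0019 0.0021] 5863
joint: [-0.0004 -0.0207  0.0005  0.0029] 4234 0.0004
flange t [0.0509 0.0517 0.0547 0.0566 0.0568] yspan -0.0272 0.0262
```

View pics/w9.png

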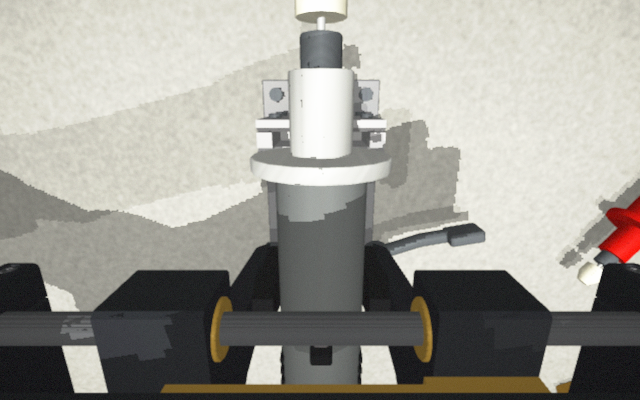

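```bash
cat > blk.py <<'E'
import sys
from h import *
D=np.load(sys.argv[1]); d=D["d"]; s=robot.read_state()
M=np.array(cams.camera_model("wrist")["mount"])
K=np.array(cams.camera_model("wrist")["mtx"]); v,u=np.mgrid[:400,:640]
P=np.stack([(u-K[0,2])/K[0,0]*d,(v-K[1,2])/K[1,1]*d,d],-1); P=P@M[:3,:3].T+M[:3,3]
z=s["eef_pos"][2]
P=P[(d>0)]
b=np.median(P[(P[:,2]>z-.006)&(P[:,2]<z+.006),2]); print("bench z tool",b.round(4),"tcp z",round(z,4))
T=P[(abs(P[:,2]-(b-.09))<.0025)&(abs(P[:,1])<.06)&(P[:,0]>.0)&(P[:,0]<.12)]
print(len(T))
for lab,m in(("L",T[:,1]<0),("R",T[:,1]>0)):
    q=T[m]; print(lab,"x",np.percentile(q[:,0],[.5,5,50,95,99.5]).round(4),"y",np.percentile(q[:,1],[.5,5,50,95,99.5]).round(4),len(q))
    y=abs(q[:,1])
    for lo in np.arange(.016,.044,.004):
        k=q[(y>=lo)&(y<lo+.004)]
        if len(k)>3: print("   y",lo.round(3),"x",k[:,0].min().round(4),k[:,0].max().round(4),len(k))
E
python3 blk.py w9.npz
```

```text
bench z tool 0.1596 tcp z 0.161
1156
L x [0.0447 0.0476 0.0596 0.0646 0.0647] y [-0.0426 -0.0421 -0.0355 -0.0231 -0.0213] 584
   y 0.02 x 0.0589 0.0647 45
   y 0.024 x 0.0589 0.0647 62
   y 0.028 x 0.0582 0.0648 58
   y 0.032 x 0.0471 0.0647 142
   y 0.036 x 0.0447 0.0647 166
   y 0.04 x 0.044 0.0647 111
R x [0.0445 0.048  0.0595 0.0646 0.0647] y [0.0204 0.0221 0.034  0.0406 0.0412] 572
   y 0.02 x 0.0589 0.0647 59
   y 0.024 x 0.0588 0.0647 60
   y 0.028 x 0.0474 0.0647 90
   y 0.032 x 0.0458 0.0647 152
   y 0.036 x 0.0445 0.0647 153
   y 0.04 x 0.0439 0.0647 58
```

Block top, in the tool frame: front edge x = 0.0647 on both sides (yaw aligned), lateral centre y = -0.0007, so seat x = 0.0517 against the flange at 0.0538. I'll shift about -2 mm, lower, and watch the forces.

```bash
python3 -m jog '[[-0.065,-0.01,0.3,0,0,0],[0,0,0.6,0,0,0],[0,0,0.6,0,0,0],[0,0,0.3,0,0,0],[0,0,0,0,0,0],[0,0,0,0,0,0]]'
python3 snap.py 10; python3 blk.py w10.npz;python3 hand.py w10.npz
```

```text
time: 17.75
eef_pos: [0.4633, -0.1323, 0.107]
eef_rot: [3.141, -0.0, 1.39]
contact_force: [0.6, -0.1, -3.9]
gripper_width: 0.0343
17.75 [ 0.4633 -0.1323  0.107 ] [ 3.1410e+00 -1.0000e-04  1.3899e+00] 0.03425250840872543
bench z tool 0.1056 tcp z 0.1071
2478
L x [0.042  0.0441 0.0617 0.0671 0.0676] y [-0.0425 -0.0418 -0.0359 -0.0203 -0.0177] 1236
   y 0.016 x 0.0628 0.0676 54
   y 0.02 x 0.0612 0.0676 109
   y 0.024 x 0.0613 0.0676 101
   y 0.028 x 0.0616 0.0676 103
   y 0.032 x 0.0422 0.0676 262
   y 0.036 x 0.0419 0.0676 373
   y 0.04 x 0.0419 0.0676 234
R x [0.0419 0.0441 0.0622 0.0675 0.0679] y [0.0166 0.0193 0.0348 0.0408 0.0415] 1242
   y 0.016 x 0.0617 0.0676 79
   y 0.02 x 0.0617 0.0679 104
   y 0.024 x 0.0616 0.0679 104
   y 0.028 x 0.0522 0.0679 141
   y 0.032 x 0.0419 0.0679 294
   y 0.036 x 0.0418 0.0679 381
   y 0.04 x 0.0417 0.0679 138
body: y0,z0 [-0.0005 -0.0207] slopes [0.0029 0.0023] 5871
joint: [-0.0004 -0.0207  0.0006  0.0033] 4225 0.0004
flange t [0.0509 0.0517 0.0547 0.0566 0.0568] yspan -0.0272 0.0262
```

View pics/w10.png

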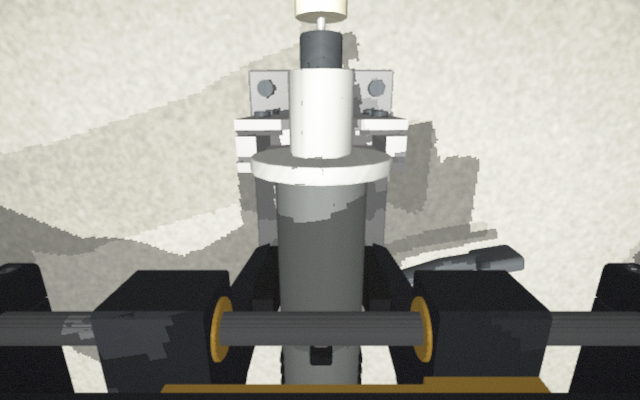

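```bash
python3 -m jog '[[0.035,0,0,0,0,0],[0,0,0.2,0,0,0],[0,0,0.2,0,0,0],[0,0,0.2,0,0,0],[0,0,0.2,0,0,0],[0,0,0.2,0,0,0],[0,0,0,0,0,0]]'
python3 -c "
from h import *
s=robot.read_state();print(s['eef_pos'],s['contact_force'],s['ft_torque'])"
```

```text
time: 18.68
eef_pos: [0.4627, -0.1313, 0.0762]
eef_rot: [-3.141, -0.0, 1.39]
contact_force: [-0.2, 0.8, -3.7]
gripper_width: 0.0347
[ 0.46273425 -0.13128844  0.07620263] [-0.15652838  0.81621441 -3.66402231] [-0.0716516  -0.13800432 -0.0665326 ]
```

```bash
python3 -m jog '[[0,0,0.2,0,0,0],[0,0,0.15,0,0,0],[0,0,0.15,0,0,0],[0,0,0,0,0,0]]'
python3 -m jog '[[0,0,0.1,0,0,0],[0,0,0.06,0,0,0],[0,0,0,0,0,0]]'
python3 snap.py 11;python3 hand.py w11.npz;python3 blk.py w11.npz
```

```text
time: 19.18
eef_pos: [0.4628, -0.1313, 0.0613]
eef_rot: [-3.141, -0.0, 1.39]
contact_force: [-0.6, 0.5, -3.7]
gripper_width: 0.0343
time: 19.55
eef_pos: [0.463, -0.1314, 0.0568]
eef_rot: [-3.141, -0.0, 1.39]
contact_force: [0.1, 0.1, -4.4]
gripper_width: 0.0341
19.55 [ 0.463  -0.1314  0.0568] [-3.1414 -0.      1.3898] 0.034142643888988966
body: y0,z0 [-0.0004 -0.0207] slopes [0.     0.0012] 5855
joint: [-0.0004 -0.0207  0.0003  0.0029] 4229 0.0004
flange t [0.0414 0.0459 0.055  0.0652 0.067 ] yspan -0.0293 0.0283
bench z tool 0.0555 tcp z 0.0569
12862
L x [0.0009 0.0087 0.0501 0.0756 0.085 ] y [-0.0417 -0.0403 -0.0213 -0.0014 -0.0001] 6499
   y 0.016 x 0.0008 0.0669 221
   y 0.02 x 0.0085 0.067 419
   y 0.024 x 0.0082 0.067 488
   y 0.028 x 0.0099 0.067 521
   y 0.032 x 0.0098 0.067 792
   y 0.036 x 0.0409 0.067 764
   y 0.04 x 0.041 0.067 370
R x [0.0008 0.0086 0.0484 0.0743 0.0853] y [0.0002 0.0015 0.0218 0.0403 0.0419] 6363
   y 0.016 x 0.0007 0.0671 231
   y 0.02 x 0.0084 0.067 423
   y 0.024 x 0.0085 0.067 485
   y 0.028 x 0.0098 0.0671 537
   y 0.032 x 0.01 0.0671 786
   y 0.036 x 0.0408 0.0671 754
   y 0.04 x 0.041 0.0671 386
```

View pics/w11.png

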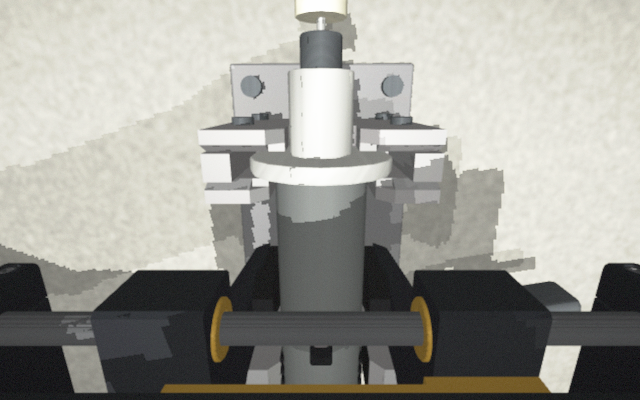

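The flange at (320,168) is inside the groove, centred in the tool frame to about 0.2 mm. I'll lower until the weight is taken.

```bash
python3 -m jog '[[0,0,0.04,0,0,0],[0,0,0.03,0,0,0],[0,0,0,0,0,0]]'
python3 -m jog '[[0,0,0.03,0,0,0],[0,0,0,0,0,0]]'
```

```text
time: 19.98
eef_pos: [0.463, -0.1314, 0.0547]
eef_rot: [-3.141, 0.0, 1.39]
contact_force: [0.4, -0.5, -3.2]
gripper_width: 0.0341
time: 20.23
eef_pos: [0.4632, -0.1314, 0.0542]
eef_rot: [3.141, 0.0, 1.39]
contact_force: [-2.0, 0.1, 2.8]
gripper_width: 0.0342
```

```bash
python3 -m jog '[[0,0,0.01,0,0,0],[0,0,0,0,0,0],[0,0,0,0,0,0]]'
python3 -m jog '[[0,0,0,0,0,0],[0,0,0,0,0,0],[0,0,0,0,0,0],[0,0,0,0,0,0]]' 0.3 20
python3 snap.py 12;python3 hand.py w12.npz;python3 blk.py w12.npz
```

```text
time: 20.6
eef_pos: [0.4632, -0.1314, 0.0541]
eef_rot: [3.141, 0.001, 1.39]
contact_force: [-2.4, -0.4, 6.2]
gripper_width: 0.0341
time: 21.1
eef_pos: [0.4631, -0.1314, 0.0536]
eef_rot: [-3.142, -0.0, 1.39]
contact_force: [0.1, 0.1, -0.2]
gripper_width: 0.0617
21.1 [ 0.4631 -0.1314  0.0536] [-3.1416e+00 -1.0000e-04  1.3898e+00] 0.06167179590766987
body: y0,z0 [-0.0004 -0.0214] slopes [0.002 0.   ] 5938
joint: [-0.0004 -0.0214  0.0005  0.0012] 4282 0.0004
flange t [0.0415 0.0461 0.055  0.0653 0.067 ] yspan -0.0291 0.0286
bench z tool 0.0522 tcp z 0.0536
15413
L x [0.0006 0.0056 0.0428 0.0654 0.0669] y [-0.0451 -0.0407 -0.0121 -0.0012 -0.0001] 7814
   y 0.016 x 0.051 0.0671 207
   y 0.02 x 0.0412 0.067 393
   y 0.024 x 0.0405 0.067 435
   y 0.028 x 0.0022 0.067 457
   y 0.032 x 0.0002 0.0669 931
   y 0.036 x 0.0083 0.0669 886
   y 0.04 x 0.01 0.0669 482
R x [0.0006 0.0058 0.0432 0.0656 0.067 ] y [0.0002 0.0012 0.0184 0.0406 0.0446] 7599
   y 0.016 x 0.0507 0.0671 249
   y 0.02 x 0.0412 0.0671 377
   y 0.024 x 0.0409 0.0671 445
   y 0.028 x 0.0004 0.0671 544
   y 0.032 x 0.0083 0.0671 900
   y 0.036 x 0.0084 0.0671 887
   y 0.04 x 0.01 0.0671 450
```

View pics/w12.png

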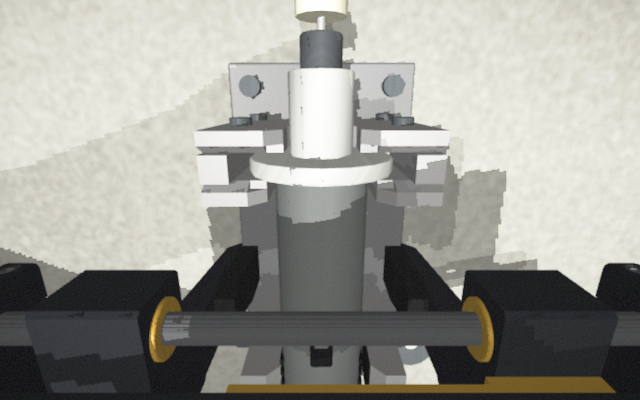

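Seated: axis height is 73.6 mm in the camera's reading (74 expected), flange centred, no tilt. Before closing the lever I'll measure the paddle and the jar.

```bash
python3 -m jog '[[0,0,-0.3,0,0,0],[0,0,-0.8,0,0,0],[0,0,-1,0,0,0],[0,0,-1,0,0,0],[0,0,-1,0,0,0],[0,0,-1,0,0,0],[0,0,0,0,0,0],[0,0,0,0,0,0]]'
python3 snap.py 13
python3 - <<'E'
from h import *
for f,(r0,r1,c0,c1) in (("w13.npz",(0,400,0,640)),("w5.npz",(0,400,0,640)),("w9.npz",(0,400,0,640))):
    W=np.load(f)["W"]; 
    P=W.reshape(-1,3);P=P[np.isfinite(P[:,0])]
    q=P[(P[:,2]>.0505)&(P[:,2]<.0565)&(P[:,0]>.54)&(P[:,0]<.62)&(P[:,1]<-.14)&(P[:,1]>-.24)]
    if len(q)>10: print(f,"paddle",cv2.minAreaRect((q[:,:2]*1000).astype(np.float32)),len(q))
    q=P[(P[:,2]>.068)&(P[:,2]<.08)&(P[:,0]>.56)&(P[:,0]<.9)&(abs(P[:,1])<.15)]
    if len(q)>10: print(f,"jar",q.mean(0).round(3),q.min(0).round(3),q.max(0).round(3))
E
```

```text
time: 22.15
eef_pos: [0.4625, -0.1315, 0.2062]
eef_rot: [-3.141, 0.0, 1.39]
contact_force: [0.3, 0.5, -0.5]
gripper_width: 0.0619
22.15 [ 0.4625 -0.1315  0.2062] [-3.1408e+00  3.0000e-04  1.3897e+00] 0.06191722813923548
w13.npz paddle ((578.7113647460938, -185.39492797851562), (30.21322250366211, 11.002551078796387), 0.09110774844884872) 335
w5.npz jar [0.751 0.044 0.076] [0.726 0.015 0.068] [0.778 0.067 0.079]
w9.npz paddle ((578.4212036132812, -185.1825408935547), (11.261371612548828, 29.235136032104492), 88.84899139404297) 434
```

View pics/w13.png

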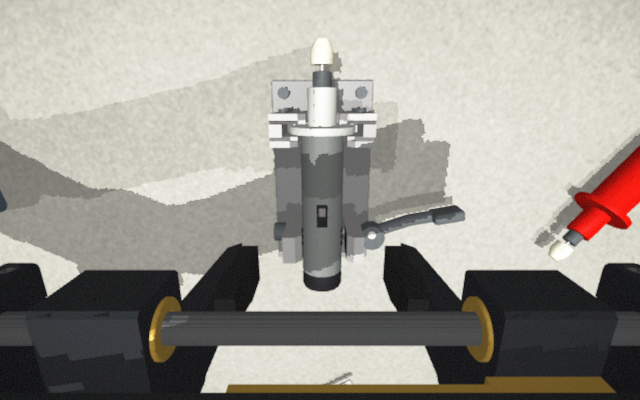

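The seated tool is seen from above, nose at (320,50), flange at (321,130) behind the slotted plate. The lever is open, with its paddle at (448,215). The jar is clear, at (0.75,0.04).

```bash
python3 -m jog '[[0,1,0,0,0,0],[0,1,0,0,0,-0.09],[0,1,0,0,0,-0.09],[0,0.5,0,0,0,0],[0,0,0,0,0,0],[0,0,0,0,0,0]]' 1 20
python3 go.py .579 -.155 .038 1.571
```

```text
time: 22.95
eef_pos: [0.5659, -0.1447, 0.2058]
eef_rot: [-3.14, -0.0, 1.57]
contact_force: [-1.3, 0.1, -0.4]
gripper_width: 0.004
shift units [-0.344  0.449  5.591] rot [-0.0019 -0.0002 -0.0009]
```

```bash
python3 -m jog '[[-0.34,0.45,0.5,0,0,0],[0,0,1,0,0,0],[0,0,1,0,0,0],[0,0,1,0,0,0],[0,0,0.8,0,0,0],[0,0,0.6,0,0,0],[0,0,0,0,0,0]]' 
python3 -m jog '[[0,0,0.4,0,0,0],[0,0,0.3,0,0,0],[0,0,0,0,0,0],[0,0,0,0,0,0]]' 
python3 go.py .579 -.155 .038 1.571; python3 snap.py 14
```

```text
time: 23.82
eef_pos: [0.5792, -0.1551, 0.0586]
eef_rot: [-3.139, -0.0, 1.57]
contact_force: [-0.0, 0.3, 0.3]
gripper_width: 0.0003
time: 24.32
eef_pos: [0.5807, -0.1551, 0.0389]
eef_rot: [3.141, 0.0, 1.57]
contact_force: [-0.5, 0.4, 0.1]
gripper_width: 0.0004
shift units [ 0.003 -0.056  0.029] rot [ 0.0004  0.     -0.0012]
24.32 [ 0.5807 -0.1551  0.0389] [3.1412 0.     1.5698] 0.00035662698138849084
```

View pics/w14.png

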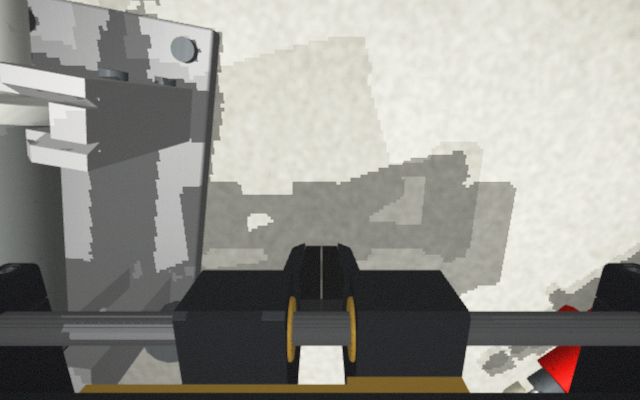

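```bash
python3 -m jog '[[-0.4,0,0,0,0,0],[-0.4,0.087,0,0,0,0.15],[-0.4,0.087,0,0,0,0.15],[-0.4,0.087,0,0,0,0.15],[-0.4,0.087,0,0,0,0.15]]' 
python3 -m jog '[[-0.4,0.087,0,0,0,0.15],[-0.4,0.087,0,0,0,0.15],[-0.4,0.087,0,0,0,0.15],[-0.4,0.087,0,0,0,0.15],[0,0,0,0,0,0]]'
python3 - <<'E'
from h import *
s=robot.read_state();p=s['eef_pos'];y=s['eef_rot'][2];d=np.array([.5019,-.1905])-p[:2]
print("pivot in tool xy",d@[np.cos(y),np.sin(y)],d@[np.sin(y),-np.cos(y)])
E
```

```text
time: 25.0
eef_pos: [0.5801, -0.2156, 0.0388]
eef_rot: [-3.141, -0.001, 0.965]
contact_force: [0.2, 3.1, -0.8]
gripper_width: 0.0003
time: 25.62
eef_pos: [0.5516, -0.2566, 0.0388]
eef_rot: [3.141, 0.001, 0.37]
contact_force: [0.1, -0.2, 0.5]
gripper_width: 0.0007
pivot in tool xy -0.022429100950235495 -0.07963021742499407
```

```bash
python3 -m jog '[[-0.4,0.08,0,0,0,0.15],[-0.4,0.08,0,0,0,0.15],[-0.4,0.08,0,0,0,0.15],[0,0,0,0,0,0]]' 
python3 -m jog '[[-0.24,0.05,0,0,0,0.09],[0,0,0,0,0,0],[0,0,0,0,0,0]]' 
python3 snap.py 15;  python3 - <<'E'
from h import *
s=robot.read_state();p=s['eef_pos'];y=s['eef_rot'][2];d=np.array([.5019,-.1905])-p[:2]
print("pivot in tool xy",d@[np.cos(y),np.sin(y)],d@[np.sin(y),-np.cos(y)])
E
```

```text
time: 26.12
eef_pos: [0.5186, -0.2705, 0.0388]
eef_rot: [3.141, 0.0, -0.077]
contact_force: [0.1, -0.4, -0.5]
gripper_width: 0.0005
time: 26.5
eef_pos: [0.5121, -0.271, 0.0388]
eef_rot: [3.141, -0.001, -0.166]
contact_force: [1.8, -1.6, 0.8]
gripper_width: 0.0003
26.5 [ 0.5121 -0.271   0.0388] [ 3.1414e+00 -5.0000e-04 -1.6610e-01] 0.0003337391577004884
pivot in tool xy -0.023404590113901974 -0.07775548369281432
```

View pics/w15.png

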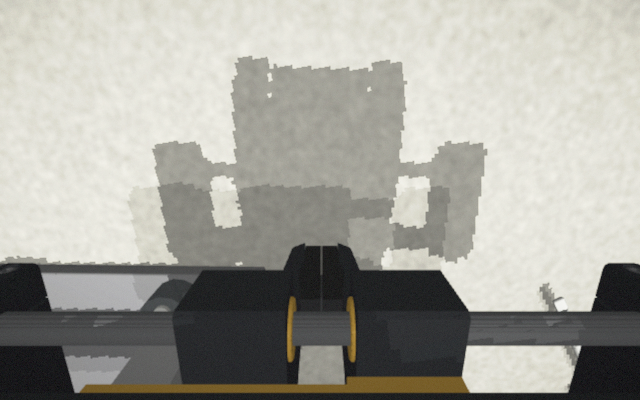

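```bash
python3 -m jog '[[-0.05,0,0,0,0,0.014],[-0.04,0,0,0,0,0],[0,0,0,0,0,0]]' 
python3 -m jog '[[-0.05,0,0,0,0,0],[0,0,0,0,0,0]]'
```

```text
time: 26.92
eef_pos: [0.5096, -0.2711, 0.0389]
eef_rot: [3.141, -0.002, -0.184]
contact_force: [4.0, -3.3, -1.4]
gripper_width: 0.0006
time: 27.18
eef_pos: [0.5095, -0.271, 0.0391]
eef_rot: [3.141, -0.005, -0.184]
contact_force: [7.7, -3.7, -4.4]
gripper_width: 0.0003
```

```bash
python3 -m jog '[[-0.07,0,0,0,0,0],[-0.04,0,0,0,0,0],[0,0,0,0,0,0]]'
```

```text
time: 27.55
eef_pos: [0.5093, -0.2709, 0.0395]
eef_rot: [3.141, -0.011, -0.183]
contact_force: [13.5, -6.1, -9.8]
gripper_width: 0.0004
```

The lever is on its stop: force is rising with no motion. I'll back off and check.

```bash
python3 -m jog '[[0.5,0,0,0,0,0],[0.8,0,0,0,0,0],[0,0,-0.5,0,0,0],[0,0,-1,0,0,0],[0,0,-1,0,0,0],[0,0,-1,0,0,0],[-0.7,0,-1,0,0,0],[-1,-0.5,-1,0,0,0],[-1,-1,-1,0,0,0],[-0.5,-0.8,-1,0,0,0],[0,0,-1,0,0,0],[0,0,0,0,0,0]]'
python3 -m jog '[[0,-1,0,0,0,0],[0,-1,0,0,0,0],[0,0,0,0,0,0],[0,0,0,0,0,0]]'
python3 snap.py 16
```

```text
time: 29.05
eef_pos: [0.4604, -0.1911, 0.2958]
eef_rot: [3.14, -0.003, -0.184]
contact_force: [0.1, 0.6, -0.4]
gripper_width: 0.0007
time: 29.55
eef_pos: [0.4706, -0.1332, 0.2928]
eef_rot: [3.141, 0.002, -0.185]
contact_force: [-0.3, -0.7, -0.3]
gripper_width: 0.0007
29.55 [ 0.4706 -0.1332  0.2928] [ 3.141e+00  1.900e-03 -1.850e-01] 0.0007211991598994566
```

View pics/w16.png

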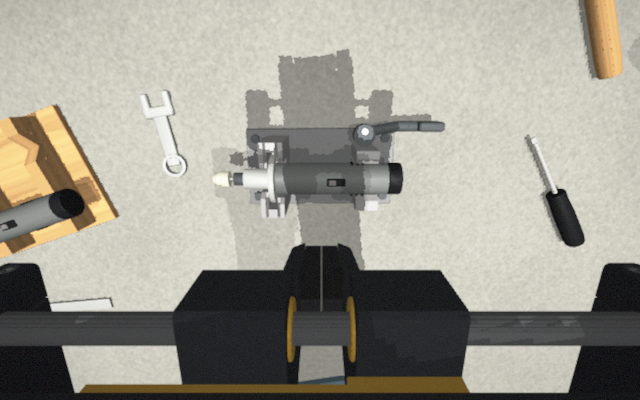

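```bash
python3 fit.py w16.npz
python3 - <<'E'
from h import *
from scipy.optimize import least_squares
W=np.load("w16.npz")["W"].reshape(-1,3); W=W[np.isfinite(W[:,2])]
a=1.390;u=np.array([np.cos(a),np.sin(a)]);v=np.array([-u[1],u[0]])
T=W[(abs(W[:,2]-.0914)<.0025)]
S=np.array([.4725,-.0779])
h=np.c_[(W[:,:2]-S)@u,(W[:,:2]-S)@v,W[:,2]-.0014-.074]
B=h[(h[:,0]>-.13)&(h[:,0]<-.02)&(abs(h[:,1])<.02)&(h[:,2]>.006)&(h[:,2]<.021)]
N=h[(h[:,0]>.01)&(h[:,0]<.03)&(abs(h[:,1])<.012)&(h[:,2]>.004)&(h[:,2]<.016)]
def res(p):
    c=np.array([0,p[0],p[1]]);d=np.array([1,p[2],p[3]]);d/=np.linalg.norm(d)
    f=lambda X,r:np.linalg.norm((X-c)-np.outer((X-c)@d,d),axis=1)-r
    return np.r_[f(B,.018)]
p=least_squares(res,[0,0,0,0],loss="soft_l1",f_scale=.001).x
print("tool axis at flange y,z",p[:2].round(4),"slopes",p[2:].round(4),len(B))
F=h[(h[:,2]>.02)&(h[:,2]<.029)&(abs(h[:,0])<.012)&(abs(h[:,1])<.02)]; print("flange x",np.percentile(F[:,0],[1,50,99]).round(4),len(F))
q=h[(h[:,0]<-.13)&(h[:,0]>-.21)&(h[:,1]<-.03)&(h[:,1]>-.09)&(h[:,2]<0)&(h[:,2]>.0495-.074)]
for x in np.arange(-.2,-.16,.006):
    k=q[abs(q[:,0]-x)<.003]
    if len(k): print("paddle x",x.round(3),k[:,1].min().round(4),k[:,1].max().round(4))
E
```

```text
0.0013982627526747393 3904 3173 2162
[ 463.1 -129.6] [190.2  99.4] 79.46
[ 461.1 -141.7] [156.2  83.5] 79.72
[ 465.8 -117.5] [205.2  84.5] 80.38
pl 79.3 1.384 [-0.1357  0.0532] [-0.5288 -0.4297] [array([0.1889]), array([0.099])]
 centre [ 0.4632 -0.1295]
bt 79.7 1.391 [-0.1342  0.0209] [-0.5206 -0.4378] [array([0.1551]), array([0.0827])]
 centre [ 0.4613 -0.1414]
tool axis at flange y,z [ 0.0006 -0.0003] slopes [-0.0006 -0.0001] 2927
flange x [-0.0031 -0.0006  0.0028] 196
paddle x -0.194 -0.06 -0.0498
paddle x -0.188 -0.0601 -0.0499
paddle x -0.182 -0.0601 -0.05
paddle x -0.176 -0.0601 -0.05
paddle x -0.17 -0.0601 -0.0499
```

All checks pass: the flange is within about 0.6 mm of the seat, the axis is aligned to about 1 mrad, and the paddle is parallel to the holder at its original closed position. The hand is clear, so I'm handing in.

```bash
python3 -c "
from h import *
print(ticket.finish_job())"
```

```text
the job is handed in; nothing more can be done
None
```

The rotary tool is clamped in the bench holder, and I handed the job in at about 29.6 s of the 72 s. `finish_job` gives no verdict, so the result rests on my own checks below.

**What I did:**
- Pushed the quick-release lever open to its stop.
- Lifted the grey flanged tool out of the rest.
- Re-measured the tool and the holder from the hand, then lowered the flange into the groove until the holder took the tool's weight.
- Released it and pushed the lever closed to its stop, at about 15–18 N.
- Backed the hand away.

**Last wrist-camera check:**
- **Flange:** about (-0.2, +0.6, -0.3) mm from the seat along the holder's axes; 3 mm is allowed.
- **Tool axis:** aligned within about 1 mrad; 40 mrad is allowed.
- **Lever:** the paddle lies parallel to the holder, within about 1 mm of where it started closed.
- **Robot:** contact force is about zero, and the hand is well above everything.

**Checks that disagreed or were not made:**
- The wrist depth read the bench about 1.4 mm high, and I corrected for it.
- One early flange offset was about 1 mm out. I fixed it before the flange went into the groove.
- In that last check the base-plate fit was partly hidden by the tool and gave a yaw about 6 mrad off, so I kept the earlier value.
- I did not re-measure the bystanders, but the arm never touched them.

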